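Damp check on the pipe casing above the laundry

TASK

Check the pipe casing for damp. Take the damp meter out of its dock and first test it on the dock's round steel stud, holding the meter upright with its sprung tip pressed about half way in for a second; then set the tip down inside the ring drawn on the casing's sloping board, touching the board nowhere else, with the meter square to that board and the tip again pressed lightly, about half way in. Keep holding it steady there - the job ends with the meter in hand on the spot - and leave the other things on the shelf where they are.

Things in the scene. Friction and masses are not known exactly. Their poses are not given: they have to be found in the camera images.
- meter: the black damp meter, loose, about 0.14 kg, standing tip down in the dock. Handle: block 34 (x) x 26 (y, the sides to grip) x 120 mm; below it a round nose 16 mm thick, 30 mm long, and a sprung steel tip sticking out 20 mm, with a 10 mm ball end. Origin: centre of the handle's lower end (the shoulder resting on the dock); z up along the handle; the tip's end is 50 mm below the origin on the same axis
- meter_grip (a point): point on the meter's axis to grip it at, 70 mm above the shoulder and 50 mm below the handle's top, 120 mm from the end of the tip (tip out); axes as the meter's. At the start it is 130 mm above the shelf
- tip_end (a point): the very end of the ball on the meter's sprung tip; z runs up along the meter
- tip (a joint): how far the sprung tip is pressed into the nose, in m: 0 out, 0.010 fully in. The spring takes 1.6 N to start and 0.4 N more per mm: 3.6 N at half way (0.005), 5.6 N fully in
- dock: the meter's dock, a fixed grey block 130 (x) by 70 (y) by 60 mm high, origin under its centre. Its socket is a plain vertical hole, 20 mm wide, centred at x = -32 mm; the steel stud is at x = +35 mm
- stud (a point): centre of the flat top of the dock's round steel test stud, 26 mm across, 64 mm above the shelf; z up
- casing: fixed white timber pipe casing on the left of the shelf, 380 mm long (its x), 190 mm wide (its y), 47 mm high along its low side (-y, towards the middle of the shelf) and 152 mm along its high side (+y); its top is a flat board sloping at 30 degrees. Origin under its centre. A 43 mm pipe comes out of both ends
- spot (a point): centre of the dark ring drawn on the casing's sloping board, inside 24 mm across, outside 30 mm; on the board's surface, about 100 mm above the shelf. z points squarely out of the board (30 degrees from vertical), x along the casing, y up the slope
- bin_low: lower of two stacked white lidded bins, 180 x 250 x 86 mm, origin under its centre; stands at the back right, leave alone
- bin_top: upper of the two stacked white lidded bins, same size, standing on the lower one; leave alone
- caddy: open stainless steel clothespin caddy, 150 x 110 x 70 mm, with a hinged wire handle folded over; origin under its centre; leave alone
- dish: round glass dish with a cork bottom, 94 mm across, 36 mm high, origin under its centre; leave alone
- lint_cover: flat green silicone lint trap cover with a pull tab, 165 x 95 x 13 mm, origin under its centre; leave alone
- detergent: detergent bottle, 84 mm across, 215 mm high, origin under its centre; leave alone
- brush: wooden clothes brush, 165 x 50 x 34 mm, origin under its centre; leave alone
Mind the look-alikes: they are no part of the job. Of the things that look like the meter, the middle-sized one is meant.

How it is judged (in metres and radians):
On the way, in this order (a step that is already met when the one before it is completed fails the run):
1. the meter is lifted clear of the dock (height (world z) of tip_end above 0.066 m and contact force between meter and dock below 0.05 N), for 0.1 s.
2. the tip is held on the dock's stud, meter upright within 10 degrees, tip pressed in 1.5 to 8.5 mm (distance between tip_end and stud below 0.012 m and angle between tip_end's own z axis and vertical below 0.175 rad and value of joint tip between 0.0015 and 0.0085 m and contact force between meter and dock above 1 N), for 0.6 s.
3. the tip is on the ringed spot, meter square to the board, lightly pressed (distance between tip_end and spot below 0.012 m and angle between the z axis of tip_end and the z axis of spot, either way round below 0.175 rad and value of joint tip between 0.0015 and 0.0085 m and contact force between meter and casing between 1 and 8 N), for 0.3 s.
At the end, for the whole second after the job is handed in: The gripper holds the meter steady (under 20 mm/s), clear of its dock: tip end within 12 mm of the ring's centre on the sloping board, meter square to the board within 10 degrees, tip pressed in 1.5 to 8.5 of its 10 mm, contact force 1 to 8 N (all of step 3 and contact force between the fingers and meter above 1 N and contact force between meter and dock below 0.05 N and linear speed of meter below 0.02 m/s); the arm keeps its last pose, push and grip.
It fails at once if the meter touches the casing anywhere but in or just round the ring (tip more than 20 mm from its centre) (contact force between meter and casing above 0.3 N and distance between tip_end and spot above 0.02 m).
It fails at once if the meter is pressed on the casing or the dock with more than 15 N (contact force between meter and casing above 15 N or (contact force between meter and dock above 15 N and height (world z) of tip_end above 0.055 m)).
It fails at once if a bystander is moved by more than 20 mm (distance of any of bin_low, bin_top, caddy, dish, lint_cover, detergent, brush from where it was at the start of the episode above 0.02 m).
It also fails if it takes over 42 s, if anything falls off the work surface, if the arm or the gripper's body presses on something with over 40 N, if the wrist force passes 120 N, or if a joint passes its speed limit or range.

ROBOT

A 6-joint arm with a two-finger parallel gripper is mounted at the origin on the work surface. World frame = base frame: x ahead of the robot, y to its left, z up, the work surface at z = 0. Lengths are in m, angles in degrees, forces in N, time in s.
With the tool pointing down it reaches from about 0.35 to 0.975 m from the base axis. Payload 7.1 kg.
Tool frame: the origin (TCP) lies on the centre line of the jaws, within the pads' length; the fingertips stand 22 mm ahead of it and the grasp point (between the pads) lies 3 mm ahead of it; z points along the fingers, y is the direction in which the jaws open and shut (so a half turn about z gives the same grasp; the last joint's range is limited). The gripper opens to 88 mm and grips with 3 to 60 N. Pads are 20 mm wide; open, the fingers measure 115 mm over their backs; the gripper's body (75 mm by 178 mm) begins 61 mm behind the grasp point.
Start: joints at [70.932, 24.242, 93.386, -0, 62.372, -1.089], TCP at [0.193, 0.594, 0.207] pointing down, gripper open.
Joint ranges: [-172.04, 172.04], [-51.8, 120.97], [4.93, 147.93], [-75.15, 255.16], [6.16, 154.13], [-145.62, 145.62]. Speed limits (degrees/s): [136.94, 136.94, 172.46, 180, 180, 180].

INTERFACE

Orientations are given as [roll, pitch, yaw] about the fixed x, y, z axes, in that order (R = Rz(yaw) Ry(pitch) Rx(roll)).
In Python, from workcell import env gives the robot as it stands. Calls block until the motion is done:
- env.goto(position, orientation): joint-space move of the TCP to a pose.
- env.line_to(position, rot=None, rate=0.15, max_force=None): straight line of the TCP; rot=None keeps the orientation; rate is the mean speed in m/s. With max_force (N) it stops when the force on the tool has changed by that much, and returns True; else False.
- env.set_joints(angles): joint-space move.
- env.grip(opening, f_grip=None): finger opening in m; f_grip is the grip in N (None keeps the last); returns when the fingers have stopped.
- env.hold(seconds).
- env.solve_ik(position, orientation): joint angles nearest the present ones, or None.
- env.observe(): the state.
- env.capture(name): name is "scene" or "top" or "wrist"; returns a dict with "image" (400x640x3 uint8, red, green, blue), "fov_y" (degrees; the focal length in pixels is half the picture's height over the tangent of half this angle, whatever the lens; pixels are square), "cx", "cy" (the principal point, pixels), "position" and "rotation" of the camera in the world. Camera axes: x right, y down, z forward; pixel columns grow to the right and rows downward; lengths in m; the calibration is good to about 2 mm. A picture is of the moment at which its call begins. There is no depth.
A pose or a line that the arm cannot do raises env.MotionError and nothing moves.
- env.sign_off(): hands the job in, once; it reports no verdict.
The state is a dict: "time_s": time; "joint_pos": joint angles; "dq": joint speeds; "joint_efforts": joint torques, N m; "tool_pos": TCP position; "orientation": TCP orientation; "ft_force": force on the tool from outside, world axes, zero at the start; "torque": the same for the moment, N m; "width": finger opening in m.
Only numpy, scipy, OpenCV 4.12 (cv2) and the standard library are available. Lean on these libraries where they do the work, as an engineer would, in place of code of your own. Each camera call takes 0.05 s, during which the arm holds its last target.

## Working session

There is one attempt and no reset: what is moved stays moved. The work goes in short steps, each a Python script; the robot and the scene stay as the last script left them, time stands still between calls to the robot, and variables do not carry over. Pictures are saved under pics/ and viewed, and the job is handed in when it is done.

```bash
ls; mkdir -p pics
python3 - <<'E'
from workcell import env
import cv2,numpy as np
for n in ["scene","top","wrist"]:
    c=env.capture(n); cv2.imwrite(f"pics/{n}0.png",c["image"][:,:,::-1])
    print(n,c["fov_y"],c["cx"],c["cy"],np.round(c["position"],4).tolist(),np.round(c["rotation"],4).tolist())
s=env.observe();print(s["time_s"],s["tool_pos"],s["orientation"],s["ft_force"],s["width"])
E
```

```text
pics
scene 43.83515625315408 318.24084737372795 197.7764096161976 [1.3449, 0.6071, 1.0739] [-131.9629, -0.1407, 136.1159]
top 50.928798136012716 314.99845757701166 197.41333160091386 [0.313, -0.1694, 1.3919] [-168.2189, -0.0097, -84.3481]
wrist 64.36010561447486 320.7570974366921 200.10194392178792 [0.1292, 0.615, 0.3831] [165.7064, 0.1047, 72.0249]
0.15 [0.19274433 0.5940768  0.20627742] [-1.79931983e+02 -1.37864182e-03  1.62019809e+02] [-0.39422914 -0.01128624  0.26723319] 0.08776783036660704
```

View pics/scene0.png

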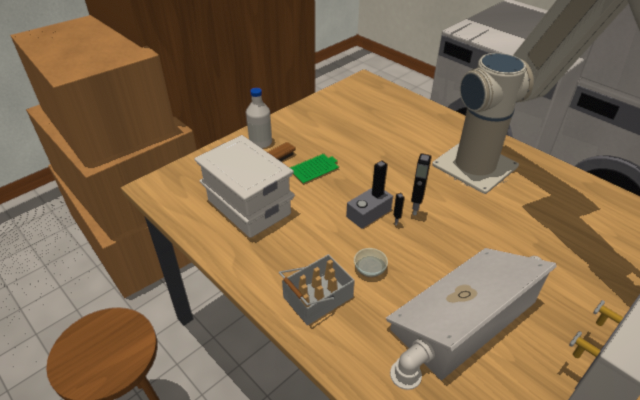

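View pics/top0.png

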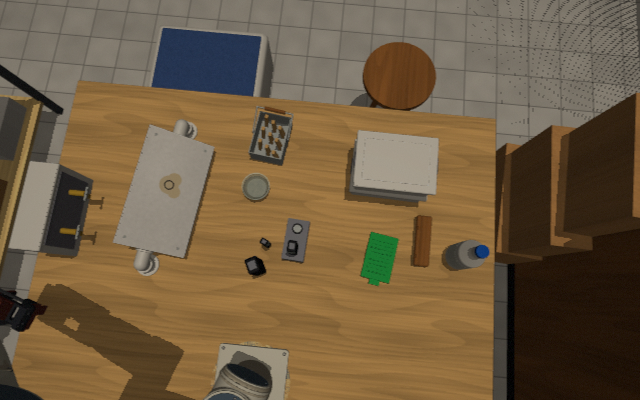

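View pics/wrist0.png

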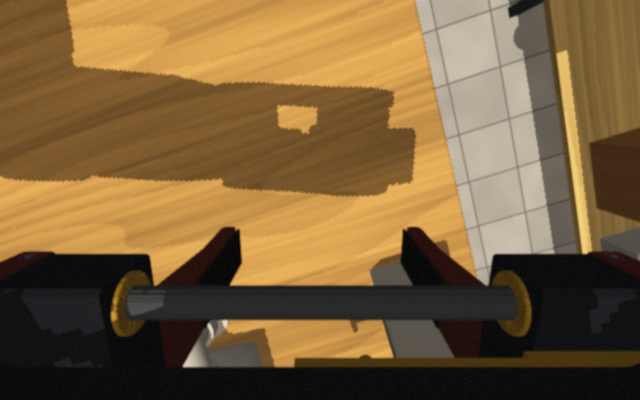

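Run:
```python
import cv2
t=cv2.imread("pics/top0.png"); s=cv2.imread("pics/scene0.png")
def crop(im,x0,y0,w,h,k,n): cv2.imwrite(n,cv2.resize(im[y0:y0+h,x0:x0+w],None,fx=k,fy=k,interpolation=cv2.INTER_CUBIC))
crop(t,235,210,90,75,8,"pics/t_dock.png")
crop(t,110,115,110,140,4,"pics/t_cas.png")
crop(s,335,150,110,85,7,"pics/s_dock.png")
crop(s,380,240,180,130,4,"pics/s_cas.png")
```

```text
(no output)
```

View pics/t_dock.png

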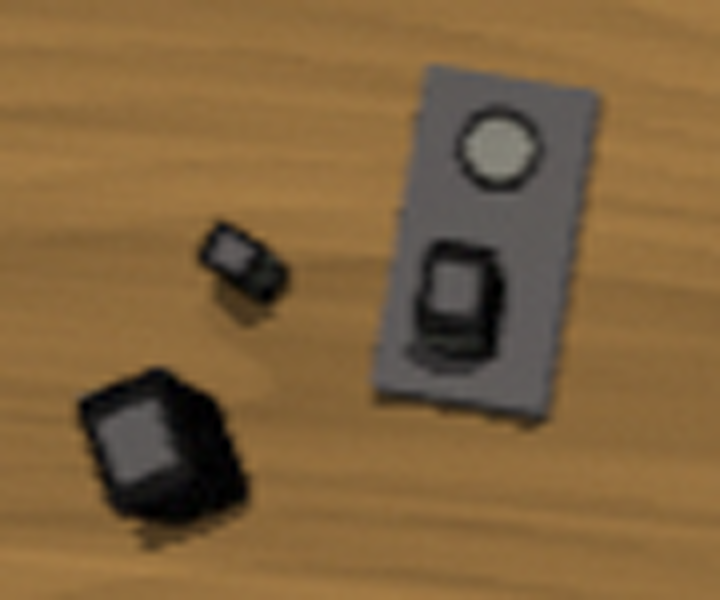

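View pics/t_cas.png

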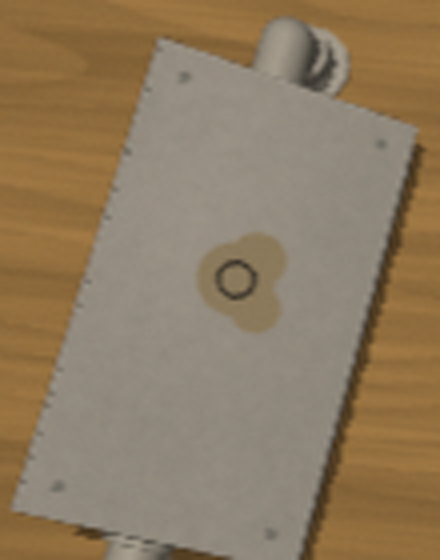

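View pics/s_dock.png

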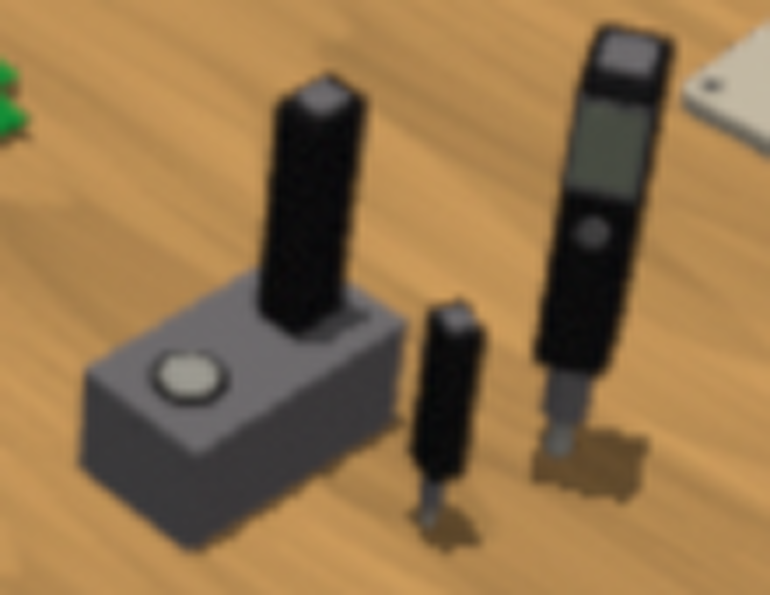

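View pics/s_cas.png

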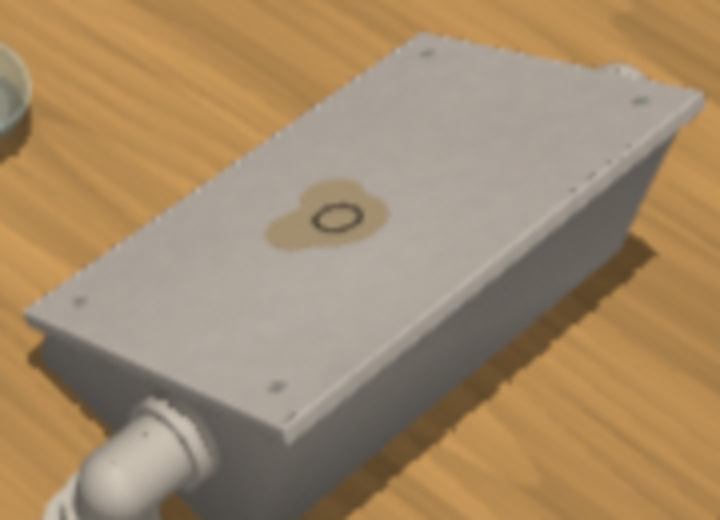

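```bash
cat > h.py <<'E'
import numpy as np, cv2
from scipy.spatial.transform import Rotation as Rn
def R(rpy): return Rn.from_euler("xyz",rpy,degrees=True).as_matrix()
class Cam:
    def __init__(s,fov,cx,cy,p,rot):
        s.f=200/np.tan(np.radians(fov)/2); s.c=np.array([cx,cy]); s.p=np.array(p,float); s.R=np.array(rot,float) if np.ndim(rot)==2 else R(rot)
    def ray(s,uv):
        d=s.R@np.append((np.array(uv)-s.c)/s.f,1); return d/np.linalg.norm(d)
    def atz(s,uv,z): d=s.ray(uv); return s.p+d*(z-s.p[2])/d[2]
    def proj(s,X): q=s.R.T@(np.array(X)-s.p); return s.c+s.f*q[:2]/q[2]
scene=Cam(43.83515625315408,318.24084737372795,197.7764096161976,[1.3449,0.6071,1.0739],[-131.9629,-0.1407,136.1159])
top=Cam(50.928798136012716,314.99845757701166,197.41333160091386,[0.313,-0.1694,1.3919],[-168.2189,-0.0097,-84.3481])
def tri(cu):
    A=np.zeros((3,3));b=np.zeros(3)
    for c,uv in cu:
        d=c.ray(uv);P=np.eye(3)-np.outer(d,d);A+=P;b+=P@c.p
    X=np.linalg.solve(A,b); return X,[np.round(c.proj(X)-uv,1) for c,uv in cu]
def cr(x0,y0,k,u,v): return np.array([x0+(u+.5)/k-.5,y0+(v+.5)/k-.5])
E
python3 - <<'E'
from h import *
np.set_printoptions(precision=4,suppress=True)
T=lambda u,v:cr(235,210,8,u,v); S=lambda u,v:cr(335,150,7,u,v)
print("stud tri",tri([(top,T(499,149)),(scene,S(189,376))]),top.atz(T(499,149),.064),scene.atz(S(189,376),.064))
print("htop",tri([(top,T(456,287)),(scene,S(324,95))]),top.atz(T(456,287),.18),scene.atz(S(324,95),.18))
for p in [(427,67),(602,92),(376,390),(548,412)]: print("dock",top.atz(T(*p),.06))
for p in [(88,375),(199,452),(405,325)]: print("dockS",scene.atz(S(*p),.06))
T=lambda u,v:cr(110,115,4,u,v); S=lambda u,v:cr(380,240,4,u,v)
print("ring",tri([(top,T(236,280)),(scene,S(337,218))]))
pts=[]
for a,b in [((380,144),(79,301)),((184,77),(277,386)),((270,534),(427,53)),((58,487),(641,101))]:
    r=tri([(top,T(*a)),(scene,S(*b))]);pts.append(r[0]);print(r)
P=np.array(pts);u,s,v=np.linalg.svd(P-P.mean(0));n=v[2]*np.sign(v[2,2]);print("n",n,np.degrees(np.arccos(n[2])),s,"ctr",P.mean(0))
e=(P[0]-P[2]+P[1]-P[3]);print(e,np.degrees(np.arctan2(e[1],e[0])), np.degrees(np.arctan2(n[1],n[0])))
E
```

```text
stud tri (array([ 0.4842, -0.0952,  0.0602]), [array([ 0.1, -0.1]), array([0.1, 0. ])]) [ 0.4835 -0.095   0.064 ] [ 0.4877 -0.0929  0.064 ]
htop (array([ 0.4172, -0.0912,  0.1795]), [array([-0.1,  0.1]), array([-0.1, -0. ])]) [ 0.4174 -0.0915  0.18  ] [ 0.4175 -0.0905  0.18  ]
dock [ 0.514  -0.0625  0.06  ]
dock [ 0.5108 -0.1334  0.06  ]
dock [ 0.3844 -0.0569  0.06  ]
dock [ 0.3826 -0.1251  0.06  ]
dockS [ 0.5153 -0.1262  0.06  ]
dockS [ 0.5162 -0.0608  0.06  ]
dockS [ 0.3916 -0.0525  0.06  ]
ring (array([0.5774, 0.3216, 0.0981]), [array([ 0.2, -0.1]), array([0.3, 0. ])])
(array([0.712 , 0.2373, 0.0588]), [array([ 0.2, -0.1]), array([0.4, 0. ])])
(array([0.7273, 0.3746, 0.1389]), [array([ 0.2, -0.1]), array([0.4, 0. ])])
(array([0.3844, 0.2743, 0.0589]), [array([ 0.4, -0.2]), array([ 0.5, -0. ])])
(array([0.3989, 0.412 , 0.1379]), [array([ 0.3, -0.1]), array([ 0.3, -0. ])])
n [-0.0573 -0.4951  0.867 ] 29.892989765344645 [0.3301 0.1596 0.0006] ctr [0.5557 0.3246 0.0986]
[ 0.656  -0.0744  0.0008] -6.4715507847160785 -96.59878307280624
```

Run:
```python
from h import *
np.set_printoptions(precision=4,suppress=True)
T=lambda u,v:cr(235,210,8,u,v); S=lambda u,v:cr(335,150,7,u,v)
print("big top",tri([(top,T(138,440)),(scene,S(629,52))]))
print("small top",tri([(top,T(235,249)),(scene,S(459,317))]))
print("big base",scene.atz(S(556,455),0),"small base",scene.atz(S(428,522),0))
for p in [(83,405),(158,372),(120,515),(190,450)]: print(top.atz(T(*p),.24))
```

```text
big top (array([0.3508, 0.0089, 0.222 ]), [array([ 0., -0.]), array([0., 0.])])
small top (array([ 0.4281, -0.0021,  0.1196]), [array([-0.2,  0.1]), array([-0.3, -0. ])])
big base [0.3538 0.0109 0.    ] small base [ 0.4277 -0.0016  0.    ]
[0.36   0.0263 0.24  ]
[0.3735 0.0024 0.24  ]
[0.3247 0.009  0.24  ]
[ 0.3486 -0.0117  0.24  ]
```

```bash
cat >> h.py <<'E'
def tool_rot(Rm,tilt,flip=1):
    """Rm: meter axes in world. tool y = flip*meter y, tool z leans so body is at meter +x."""
    t=np.radians(tilt); z=np.array([-np.sin(t),0,-np.cos(t)]); y=np.array([0,flip,0.]); x=np.cross(y,z)
    return Rm@np.column_stack([x,y,z])
def rpy(M): return Rn.from_matrix(M).as_euler("xyz",degrees=True)
def Rz(a): return Rn.from_euler("z",a,degrees=True).as_matrix()
def snap(env,name,fn):
    c=env.capture(name); cv2.imwrite(fn,c["image"][:,:,::-1]); 
    return Cam(c["fov_y"],c["cx"],c["cy"],c["position"],c["rotation"])
E
python3 - <<'E'
from h import *
from workcell import env
np.set_printoptions(precision=4,suppress=True)
G=np.array([0.417,-0.0912,0.13])
n=np.array([-0.0573,-0.4951,0.867]);n/=np.linalg.norm(n)
x=np.array([np.cos(np.radians(-6.5)),np.sin(np.radians(-6.5)),0]);x-=n*(x@n);x/=np.linalg.norm(x)
Rs=np.column_stack([x,np.cross(n,x),n]); spot=np.array([.5774,.3216,.0981])
for tilt in (0,12,18):
  for f in (1,-1):
    M=tool_rot(Rz(-3),tilt,f); M2=tool_rot(Rs,tilt,f)
    print(tilt,f,env.solve_ik(G-.003*M[:,2],rpy(M)),env.solve_ik(G+[0,0,.2]-.003*M[:,2],rpy(M)),env.solve_ik(spot+.115*n-.003*M2[:,2],rpy(M2)),env.solve_ik(spot+.3*n-.003*M2[:,2],rpy(M2)))
E
```

```text
0 1 [ -13.9341   14.4713  120.8308   -0.       44.6979 -100.9341] [ -13.9341   -1.4116  108.5416   -0.       72.87   -100.9341] [  9.2608  22.6077 103.7183  37.8119  51.4413 -97.7544] [ -0.1511  10.6244  97.2921  31.514   71.3383 -93.758 ]
0 -1 [-13.9341  14.4713 120.8308  -0.      44.6979  79.0659] [-13.9341  -1.4116 108.5416  -0.      72.87    79.0659] [  9.2608  22.6077 103.7183  37.8119  51.4413  82.2456] [-0.1511 10.6244 97.2921 31.514  71.3383 86.242 ]
12 1 [-12.4319  20.2639 113.1175  -2.2906  58.4814 -98.0314] [-12.4319   5.7007 102.0243  -1.9629  84.1208 -99.0282] [  7.8796  28.2124  95.2824  34.8843  66.3093 -95.9853] [ -0.5296  17.28    89.3872  30.5808  84.5729 -93.2566]
12 -1 [-12.4319  20.2639 113.1175  -2.2906  58.4814  81.9686] [-12.4319   5.7007 102.0243  -1.9629  84.1208  80.9718] [ 7.8796 28.2124 95.2824 34.8843 66.3093 84.0147] [-0.5296 17.28   89.3872 30.5808 84.5729 86.7434]
18 1 [-11.8403  23.4711 109.3696  -3.0039  64.9892 -97.143 ] [-11.8403   9.3032  98.9822  -2.7221  89.5149 -98.3909] [  7.5357  31.3183  91.0047  33.913   73.4103 -95.3165] [ -0.4457  20.717   85.5227  30.2679  90.892  -92.9573]
18 -1 [-11.8403  23.4711 109.3696  -3.0039  64.9892  82.857 ] [-11.8403   9.3032  98.9822  -2.7221  89.5149  81.6091] [ 7.5357 31.3183 91.0047 33.913  73.4103 84.6835] [-0.4457 20.717  85.5227 30.2679 90.892  87.0427]
```

Run:
```python
from h import *
from workcell import env
np.set_printoptions(precision=4,suppress=True)
s=env.observe(); p=s["tool_pos"].copy(); p[2]=0.38
env.line_to(p,rate=0.3)
G=np.array([0.417,-0.0912,0.13]); M=tool_rot(Rz(-3),12,-1)
env.goto(G+[0,0,.17]-.003*M[:,2],rpy(M))
env.grip(0.062,25)
c=snap(env,"wrist","pics/w1.png")
s=env.observe();print(s["time_s"],s["tool_pos"],s["orientation"],s["width"],s["ft_force"])
print(c.f,c.c,c.p,c.R.tolist())
for X in ([.417,-.0912,.18],[.484,-.0945,.064]): print(c.proj(X))
```

```text
4.1 [ 0.4176 -0.0912  0.3029] [-179.9981   12.0004   -3.0003] 0.06198476773361431 [-0.1417  0.734   0.1568]
317.83995490916396 [320.7571 200.1019] [ 0.5203 -0.0966  0.462 ] [[-0.05225323144644387, -0.8952222380410324, -0.44254575392857387], [-0.9986337711050266, 0.047036186855620735, 0.022763750451906845], [0.0004370491481823502, 0.4431306146531614, -0.8964569523101228]]
[320.6635 165.7987]
[320.4638  77.5603]
```

View pics/w1.png

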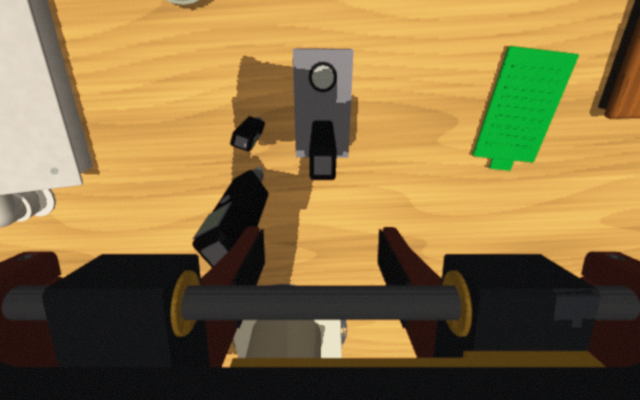

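Run:
```python
import cv2
t=cv2.imread("pics/w1.png")
cv2.imwrite("pics/w1c.png",cv2.resize(t[40:190,225:375],None,fx=4,fy=4,interpolation=cv2.INTER_CUBIC))
```

```text
(no output)
```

View pics/w1c.png

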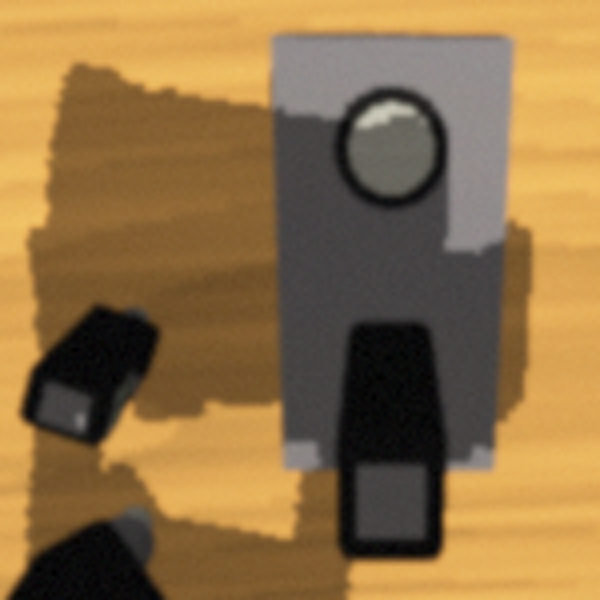

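Run:
```python
from h import *
np.set_printoptions(precision=4,suppress=True)
w=Cam(64.36010561447486,320.7571,200.1019,[0.5203,-0.0966,0.4620],[[-0.05225323144644387, -0.8952222380410324, -0.44254575392857387], [-0.9986337711050266, 0.047036186855620735, 0.022763750451906845], [0.0004370491481823502, 0.4431306146531614, -0.8964569523101228]])
W=lambda u,v:cr(225,40,4,u,v)
print(w.atz(W(391,502),.18),w.atz(W(391,147),.064))
for p in [(275,37),(511,40),(283,468),(491,469)]: print(w.atz(W(*p),.06))
```

```text
[ 0.4176 -0.0929  0.18  ] [ 0.4852 -0.0968  0.064 ]
[ 0.5159 -0.0652  0.06  ]
[ 0.5116 -0.1325  0.06  ]
[ 0.3876 -0.0562  0.06  ]
[ 0.3837 -0.1249  0.06  ]
```

Run:
```python
from h import *
from workcell import env
np.set_printoptions(precision=4,suppress=True)
G=np.array([0.4175,-0.0920,0.13]); M=tool_rot(Rz(-3.3),12,-1)
T0=G-.003*M[:,2]
env.line_to(T0+[0,0,.16],rot=rpy(M))
print(env.line_to(T0,rate=0.12,max_force=8))
s=env.observe();print(s["tool_pos"],T0,s["ft_force"])
env.grip(0.0,25)
s=env.observe();print(s["time_s"],s["width"],s["ft_force"],s["tool_pos"])
print(env.line_to(T0+[0,0,.11],rate=0.1))
env.hold(0.3)
s=env.observe();print(s["time_s"],s["width"],s["ft_force"],s["tool_pos"],s["orientation"])
c=snap(env,"wrist","pics/w2.png"); snap(env,"scene","pics/s2.png")
```

```text
False
[ 0.4186 -0.0922  0.1335] [ 0.4181 -0.092   0.1329] [-0.5339 -0.2302 -0.0314]
6.4833 0.026005782109095564 [ 0.3948 -0.2782  1.5498] [ 0.4182 -0.0921  0.133 ]
False
8.0333 0.025690764727450376 [-0.4802  0.7556 -2.2788] [ 0.418  -0.092   0.2426] [-179.995    12.0384   -3.2982]
```

View pics/w2.png

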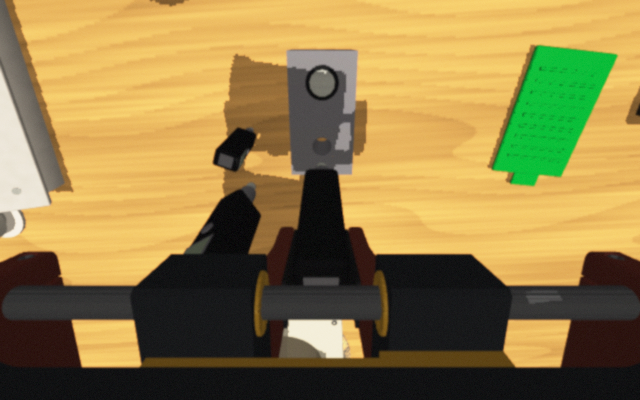

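View pics/s2.png

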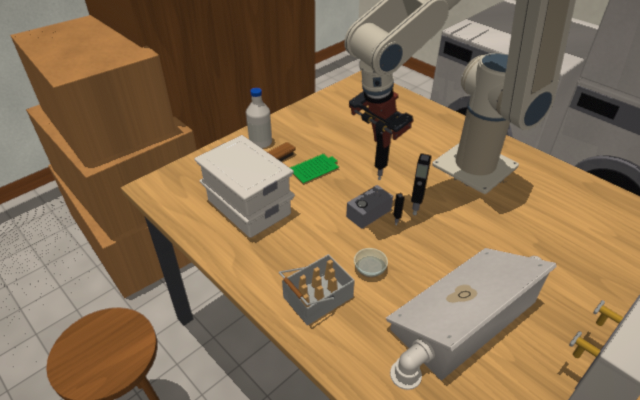

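Run:
```python
from h import *
from workcell import env
np.set_printoptions(precision=4,suppress=True)
t=cv2.imread("pics/s2.png")
cv2.imwrite("pics/s2c.png",cv2.resize(t[110:190,340:420],None,fx=8,fy=8,interpolation=cv2.INTER_CUBIC))
for z in (.12,.14,.17,.24): 
    q=scene.proj([.4175,-.092,z]); print(z,q,(q-[340,110]+.5)*8-.5)
```

```text
0.12 [378.743  178.7248] [313.4436 553.2988]
0.14 [379.3071 173.549 ] [317.9568 511.8921]
0.17 [380.1727 165.6071] [324.882  448.3572]
0.24 [382.2883 146.1977] [341.8065 293.0818]
```

View pics/s2c.png

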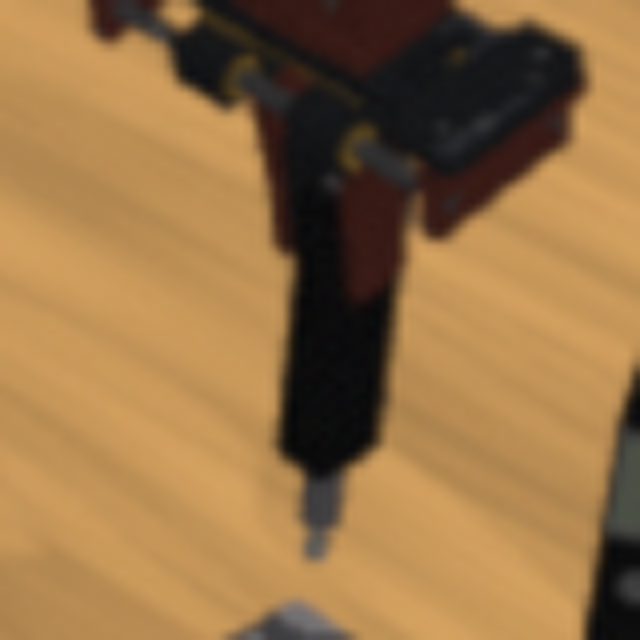

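Run:
```python
from h import *
from workcell import env
np.set_printoptions(precision=4,suppress=True)
M=tool_rot(Rz(-3.3),12,-1)
def tcp(tip): return np.array(tip)+[0,0,.12]-.003*M[:,2]
S=np.array([.485,-.0955,.064])
env.line_to(tcp(S+[0,0,.05]),rate=0.12)
env.line_to(tcp(S+[0,0,.008]),rate=0.08)
env.hold(0.3)
f=[]
for i in range(5): env.hold(0.02); f.append(env.observe()["ft_force"])
f=np.array(f); print(f.mean(0),f.std(0)); f0=f.mean(0)
print(env.line_to(tcp(S-[0,0,.007]),rate=0.012,max_force=3.0))
for i in range(3):
    s=env.observe(); print(s["time_s"],s["tool_pos"],s["ft_force"]-f0,"tip nominal above stud",s["tool_pos"][2]-tcp(S)[2]); env.hold(0.1)
snap(env,"wrist","pics/w3.png"); snap(env,"scene","pics/s3.png")
t=cv2.imread("pics/s3.png")
cv2.imwrite("pics/s3c.png",cv2.resize(t[140:230,330:420],None,fx=7,fy=7,interpolation=cv2.INTER_CUBIC))
```

```text
[ 0.0866 -0.1841 -1.4833] [0.3962 0.4306 0.5897]
True
10.8583 [ 0.4855 -0.0955  0.1825] [ 0.5614 -0.3166  3.2603] tip nominal above stud -0.004473861255410633
10.9583 [ 0.4855 -0.0955  0.1825] [-0.2695 -0.0698  4.2686] tip nominal above stud -0.004451410845367432
11.0583 [ 0.4855 -0.0955  0.1824] [ 1.2071 -0.6201  3.5673] tip nominal above stud -0.004501199826726171
```

View pics/s3c.png

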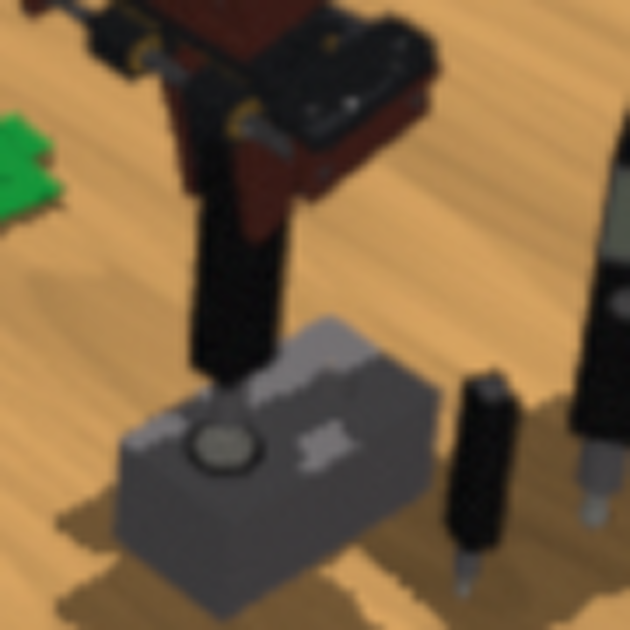

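View pics/w3.png

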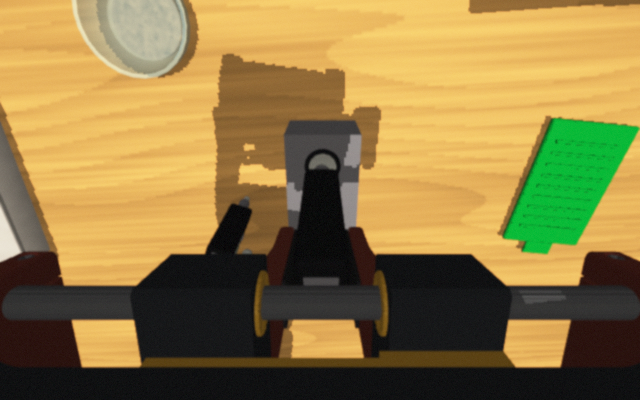

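Run:
```python
from h import *
t=cv2.imread("pics/s3.png"); k=24
im=cv2.resize(t[185:215,345:375],None,fx=k,fy=k,interpolation=cv2.INTER_CUBIC)
im=cv2.convertScaleAbs(im,alpha=1.8,beta=-30)
w=cv2.imread("pics/w3.png"); im2=cv2.resize(w[140:185,300:345],None,fx=14,fy=14,interpolation=cv2.INTER_CUBIC)
cv2.imwrite("pics/s3d.png",im[:600]); cv2.imwrite("pics/w3d.png",cv2.convertScaleAbs(im2[:600],alpha=1.5))
for z in (.064,.069,.079,.109):
    q=scene.proj([.485,-.0955,z]); print(z,q,(q-[345,185]+.5)*k-.5)
```

```text
0.064 [361.53802709 202.43310015] [408.41265026 429.89440366]
0.069 [361.63914239 201.20482031] [410.83941746 400.41568739]
0.079 [361.84273865 198.7316716 ] [415.72572754 341.06011833]
0.109 [362.46467699 191.17678788] [430.65224782 159.74290911]
```

View pics/s3d.png

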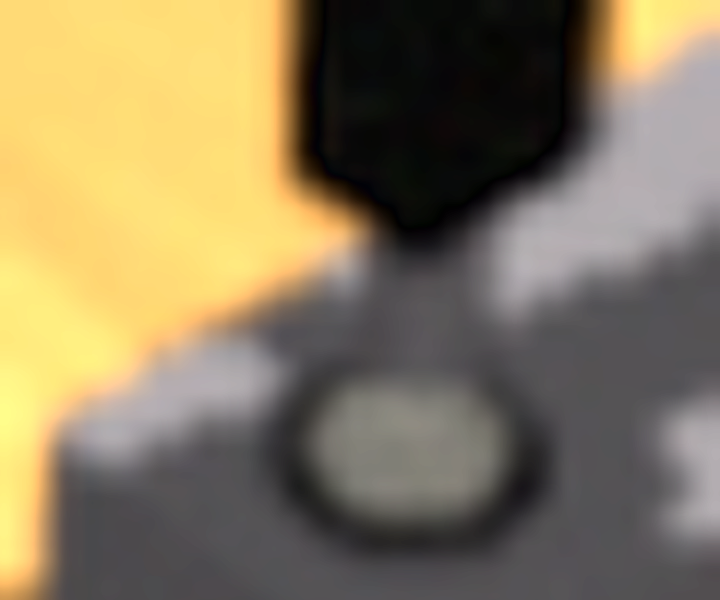

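View pics/w3d.png

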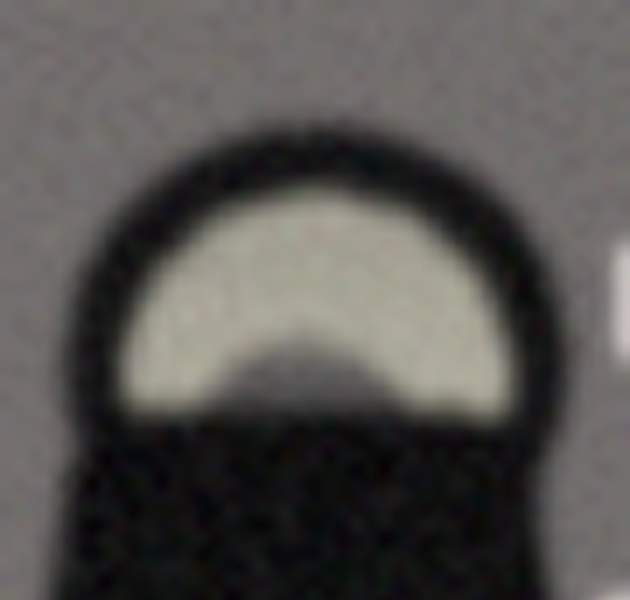

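```bash
cat >> h.py <<'E'
_n=np.array([-0.0573,-0.4951,0.867]);_n/=np.linalg.norm(_n)
_n=np.array([np.sin(np.radians(30))*np.cos(np.radians(-96.5)),np.sin(np.radians(30))*np.sin(np.radians(-96.5)),np.cos(np.radians(30))])
_x=np.array([np.cos(np.radians(-6.5)),np.sin(np.radians(-6.5)),0])
Rs=np.column_stack([_x,np.cross(_n,_x),_n]); spot=np.array([.5774,.3216,.0995])
Ms=tool_rot(Rs,12,-1)
def tcps(tip): return np.array(tip)+.12*_n-.003*Ms[:,2]
E
python3 - <<'E'
from h import *
from workcell import env
np.set_printoptions(precision=4,suppress=True)
env.hold(0.8)
s=env.observe(); print(s["ft_force"],s["tool_pos"])
p=s["tool_pos"].copy(); p[2]+=.02; env.line_to(p,rate=0.04); p[2]+=.15; env.line_to(p,rate=0.25)
env.goto(tcps(spot+.15*_n),rpy(Ms))
env.line_to(tcps(spot+.05*_n),rate=.15)
env.hold(0.2)
s=env.observe(); print(s["time_s"],s["tool_pos"],tcps(spot+.05*_n),s["ft_force"],s["width"])
c=snap(env,"wrist","pics/w4.png"); snap(env,"scene","pics/s4.png"); snap(env,"top","pics/t4.png")
print(c.f,c.c,c.p.tolist(),c.R.tolist()); print(c.proj(spot),c.proj(spot+.05*_n))
for C in (scene,top): print(C.proj(spot),C.proj(spot+.05*_n))
E
```

```text
[ 2.2193 -0.1869  2.0072] [ 0.4852 -0.0954  0.1823]Traceback (most recent call last):
  File "<stdin>", line 7, in <module>
NameError: name '_n' is not defined. Did you mean: 'Rn'?
```

```bash
sed -i 's/\b_n\b/nn/g; s/\b_x\b/xx/g' h.py
python3 - <<'E'
from h import *
from workcell import env
np.set_printoptions(precision=4,suppress=True)
env.goto(tcps(spot+.15*nn),rpy(Ms))
env.line_to(tcps(spot+.05*nn),rate=.15)
env.hold(0.2)
s=env.observe(); print(s["time_s"],s["tool_pos"],tcps(spot+.05*nn),s["ft_force"],s["width"])
c=snap(env,"wrist","pics/w4.png"); snap(env,"scene","pics/s4.png"); snap(env,"top","pics/t4.png")
print(c.f,c.c,c.p.tolist(),c.R.tolist()); print(c.proj(spot),c.proj(spot+.05*nn))
for C in (scene,top): print(C.proj(spot),C.proj(spot+.05*nn))
E
```

```text
15.5417 [0.5688 0.2353 0.2503] [0.5682 0.2356 0.2493] [-0.8611 -0.8325 -1.547 ] 0.025887745971334326
317.83995490916396 [320.7571 200.1019] [0.6616074177522117, 0.14411410216797635, 0.3880222705300227] [[-0.09766288436162614, -0.9164884078468232, -0.3879574194426016], [-0.8605557163710753, -0.11804238569167576, 0.49548950967834116], [-0.4999058111676968, 0.38224990969601647, -0.7771609784968325]]
[320.5003 150.2715] [320.4677 166.2117]
[464.3202 293.7598] [459.755  275.8442]
[168.7166 184.4374] [171.7588 182.7934]
```

View pics/w4.png

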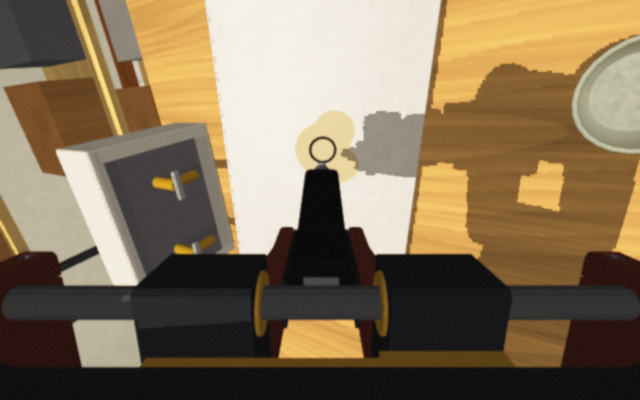

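View pics/s4.png

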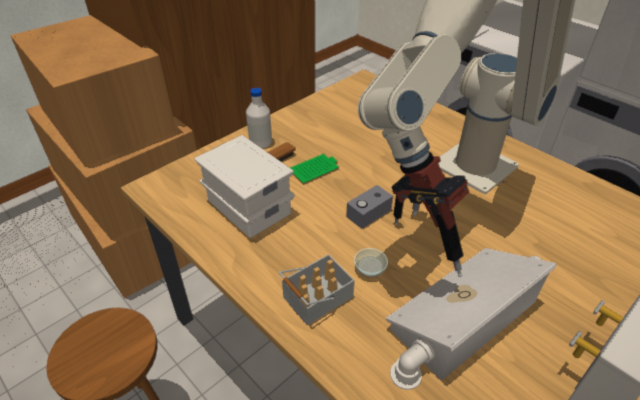

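View pics/t4.png

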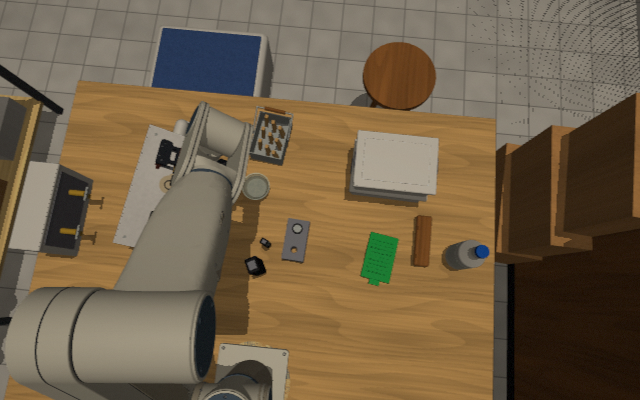

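Run:
```python
from h import *
w=cv2.imread("pics/w4.png"); s=cv2.imread("pics/s4.png")
a=cv2.resize(w[125:185,290:350],None,fx=9,fy=9,interpolation=cv2.INTER_CUBIC)
b=cv2.resize(s[240:310,435:495],None,fx=8,fy=8,interpolation=cv2.INTER_CUBIC)
cv2.imwrite("pics/w4c.png",a); cv2.imwrite("pics/s4c.png",b)
for C,o,k in ((scene,[435,240],8),):
    for d in (0,.05,.07): print((C.proj(spot+d*nn)-o+.5)*k-.5)
```

```text
[238.06163379 433.57812186]
[201.53963759 290.25371897]
[186.68476564 231.95828407]
```

View pics/w4c.png

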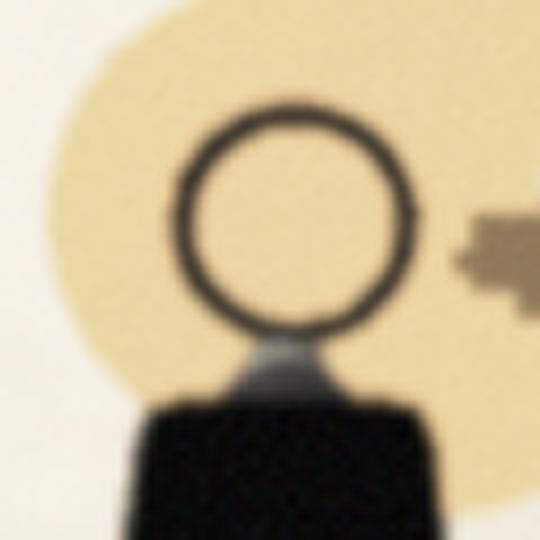

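View pics/s4c.png

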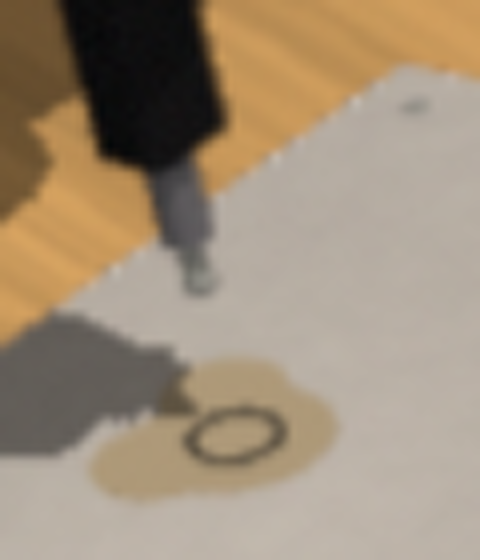

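Run:
```python
from h import *
from workcell import env
np.set_printoptions(precision=4,suppress=True)
env.line_to(tcps(spot+.011*nn),rate=.05)
env.hold(0.3)
f=[]
for i in range(8): env.hold(0.02); f.append(env.observe()["ft_force"])
f0=np.mean(f,0); np.save("f0.npy",f0)
print(env.line_to(tcps(spot-.010*nn),rate=0.012,max_force=3.0))
f=[]
for i in range(12): env.hold(0.02); f.append(env.observe()["ft_force"]-f0)
s=env.observe(); d=s["tool_pos"]-tcps(spot)
print(s["time_s"],d,"along n",d@nn,"F",np.mean(f,0),np.mean(f,0)@nn)
snap(env,"wrist","pics/w5.png"); snap(env,"scene","pics/s5.png")
w=cv2.imread("pics/w5.png"); s=cv2.imread("pics/s5.png")
a=cv2.resize(w[125:185,290:350],None,fx=9,fy=9,interpolation=cv2.INTER_CUBIC)
b=cv2.resize(s[250:310,435:495],None,fx=9,fy=9,interpolation=cv2.INTER_CUBIC)
cv2.imwrite("pics/c5.png",np.hstack([a,b])[:, :]) if a.shape[1]+b.shape[1]<=800 else cv2.imwrite("pics/c5.png",cv2.resize(np.hstack([a,b]),(800,400)))
```

```text
True
18.4083 [ 0.0001  0.0015 -0.0033] along n -0.0036061386034646164 F [ 0.4223 -0.021   3.5156] 3.031108316745868
```

View pics/c5.png

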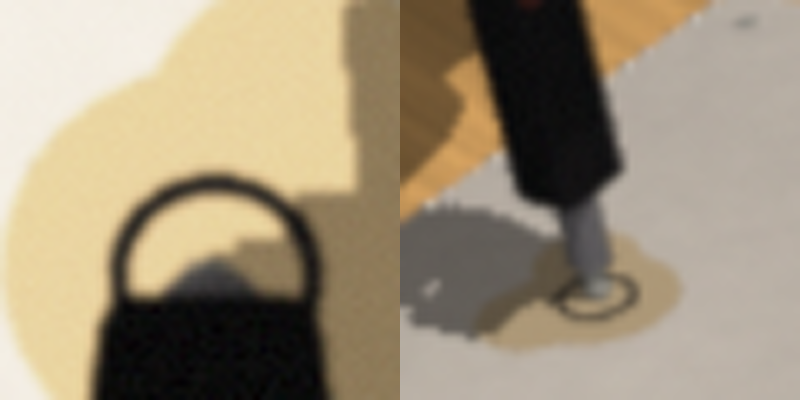

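The picture shows the tip end at about (598,296) and the ring's centre at about (595,298), so the tip is inside the ring. The force is about 3 to 3.5 N. I'll hold briefly, re-check for drift and hand in.

Run:
```python
from h import *
from workcell import env
np.set_printoptions(precision=4,suppress=True)
f0=np.load("f0.npy"); env.hold(0.6); f=[]
for i in range(15): env.hold(0.03); f.append(env.observe()["ft_force"]-f0)
s=env.observe(); d=s["tool_pos"]-tcps(spot)
print(s["time_s"],d@nn,np.mean(f,0),np.mean(f,0)@nn,s["width"],s["orientation"],rpy(Ms),np.abs(s["dq"]).max())
env.sign_off()
```

```text
19.6083 -0.0038277404041029196 [ 1.7052 -0.0238  3.7378] 3.1523114592709893 0.026096959973611934 [-149.4927   10.4486   -0.4271] [-149.4488   10.3731   -0.4335] 0.08117797218059525
the job is handed in; nothing more can be done
```

I took the damp meter out of its dock, tested it on the stud and set it down inside the ring on the sloping board. I handed the job in at 19.6 s with the meter still in the gripper. No verdict was reported.

- **Stud test:** I pressed the tip on the stud, with the meter upright, for over 1 s at about 3.3–4.3 N. The TCP was about 4.5 mm below first contact. My last force reading there was lower, 2.0 N vertical with 2.2 N sideways. Single readings vary by about 0.5 N, so I put this down to noise, but I did not check it further.
- **Ring:** The pictures show the tip within about 1–2 mm of the ring's centre and nothing else touching the board. The tip was pressed in about 4 mm, and the contact force averaged about 3.1 N along the board's normal. The meter is square to the board as measured, and the tool's orientation is within 0.1° of the one commanded.
- **Steadiness:** The jaws stayed closed on the handle at 26 mm and the arm was still over the last second. The final force readings also showed about 1.7 N sideways along x, up from 0.4 N a second earlier, which I did not follow up.
- **Other things on the shelf:** I kept the arm clear of them, and none looked moved in the pictures.

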